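# Clear the finished vases, fetch the spindle from behind them, put the vases back

## Robot

A 6-joint arm with a two-finger parallel gripper is mounted at the origin on the work surface. World frame = base frame: x ahead of the robot, y to its left, z up, the work surface at z = 0. Lengths are in m, angles in degrees, forces in N, time in s.
With the tool pointing down it reaches from about 0.35 to 0.875 m from the base axis. Payload 4.2 kg.
Tool frame: the origin (TCP) lies where the fingers leave the gripper's body, on its centre line; the fingertips stand 70 mm ahead of it and the grasp point (between the pads) lies 51 mm ahead of it; z points along the fingers, y is the direction in which the jaws open and shut (so a half turn about z gives the same grasp; the last joint's range is limited). The gripper opens to 87 mm and grips with 3 to 60 N. Pads are 19 mm wide; open, the fingers measure 117 mm over their backs; the gripper's body (75 mm by 190 mm) begins 51 mm behind the grasp point.
Start: joints at [85.405, 22.042, 0.453, 0, -68.411, -14.817], TCP at [0.208, 0.589, 0.292] pointing down, gripper open.
Joint ranges: [-179.83, 179.83], [-69.29, 118.12], [-61.27, 80.66], [-181.25, 117.63], [-171.15, -9.14], [-177.46, 177.46]. Speed limits (degrees/s): [159.86, 159.86, 180, 180, 180, 180].

## Interface

Orientations are given as a 3x3 rotation matrix whose columns are the frame's x, y, z axes.
In Python, from station import sense, cams, job gives the robot as it stands. The module is installed in compiled form; this text tells all that it offers.
- The arm moves only by the shell command python3 -m handwheel 'ROWS'. ROWS is JSON, a list of rows, each a list of 5 numbers: the shift along the tool's x, y, z in cm, then the turn about the tool's z in degrees, then the opening, from 0 (shut) to 1 (fully open). A call has 1 to 10 rows; each row shifts and turns the commanded pose from where the row before left it, along the tool's axes as they then stand; what a row does not reach is not made up. A row lasts 1/8 s, in which the tool goes at most 62.5 mm and 10.7 degrees, less where a joint would pass 70% of its speed; a pose out of reach is approached as far as the arm can. A call with a gripper value outside its range is refused whole. The fingers move at their own pace and stop on an object; the grip force is fixed at half the most. Time passes only in rows, so rows that do not move let the fingers close. It gives the time, the measured TCP pose, the force and the opening at its end, in the units of the state.
- sense(): the state, without advancing time (a new reading comes with each control period).
- cams.capture(name): name is "scene" or "top" or "wrist"; returns the picture (480x640x3 uint8, red, green, blue); there is no depth.
- cams.camera_params(name): a dict with "fx", "fy", "cx", "cy" (pixels), "k1" (the pictures are not rectified: a ray, as slopes to the right and down, at radius r is drawn at 1 + k1 r^2 times it, then the intrinsics apply), "origin" and "rotation" of the camera in the world. Camera axes: x right, y down, z forward; pixel columns grow to the right and rows downward; lengths in m; the calibration is good to about 2 mm. A picture is of the moment at which its call begins: read the wrist's pose just before it. camera_params takes no time and is no camera call; for the wrist camera it gives the pose at the moment of the call.
- job.finish_job(): hands the job in, once; it reports no verdict.
The state is a dict: "time_s": time; "joints": joint angles; "joint_velocities": joint speeds; "effort": joint torques, N m; "tcp_pos": TCP position; "ee_rot": TCP orientation; "wrist_force": force on the tool from outside, world axes, zero at the start; "moment": the same for the moment, N m; "gripper_width": opening from 0.0 (shut) to 1.0 (fully open).
Only numpy, scipy, OpenCV 4.12 (cv2) and the standard library are available. Lean on these libraries where they do the work, as an engineer would, in place of code of your own. Each camera call takes 0.05 s, during which the arm holds its last target. There are 200 camera calls.

## Task

Three finished vases stand close in front of the half-turned spindle that goes on the lathe next: move all three onto the blue mat, then lay the spindle lengthwise in the dark wooden tray, and only then put each vase back in the middle of the log slice of its own wood. Set everything down gently, keep the vases upright all the time, and do not disturb the oil bottle.

Things in the scene. Friction and masses are not known exactly. Their poses are not given: they have to be found in the camera images.
- pale_vase: Turned vase of pale cream maple wood, about 0.22 kg. Origin: centre of its underside, z up. Height 150 mm; foot 44 mm across; belly 60 mm across at 55 mm up; a straight round neck 32 mm across from 112 mm up to the top at 150 mm. Grip it by the neck from above. It starts upright on the slice of its own wood.
- red_vase: Turned vase of reddish-brown cherry wood, about 0.22 kg. Origin: centre of its underside, z up. Height 125 mm; foot 44 mm across; belly 62 mm across at 45 mm up; a straight round neck 32 mm across from 87 mm up to the top at 125 mm. Grip it by the neck from above. It starts upright on the slice of its own wood.
- dark_vase: Turned vase of very dark brown walnut wood, about 0.22 kg. Origin: centre of its underside, z up. Height 138 mm; foot 44 mm across; belly 62 mm across at 76 mm up; a straight round neck 32 mm across from 100 mm up to the top at 138 mm. Grip it by the neck from above. It starts upright on the slice of its own wood.
- pale_slice: Display base of the pale vase: a round log slice, pale cream maple face with a grey-brown bark rim, 80 mm across and 8 mm thick, that does not move. Origin: centre of its underside, z up. The three slices lie side by side in a row, about 90 mm centre to centre, in any order, on a fixed grey-painted board (155 x 290 mm, its top 18 mm above the bench).
- red_slice: Display base of the red vase: a round log slice, reddish-brown cherry face with a grey-brown bark rim, 80 mm across and 8 mm thick, that does not move. Origin: centre of its underside, z up. The three slices lie side by side in a row, about 90 mm centre to centre, in any order, on a fixed grey-painted board (155 x 290 mm, its top 18 mm above the bench).
- dark_slice: Display base of the dark vase: a round log slice, very dark brown walnut face with a grey-brown bark rim, 80 mm across and 8 mm thick, that does not move. Origin: centre of its underside, z up. The three slices lie side by side in a row, about 90 mm centre to centre, in any order, on a fixed grey-painted board (155 x 290 mm, its top 18 mm above the bench).
- spindle: Half-turned beech spindle lying flat on the same board behind the slices (away from the robot), parallel to the row, its axis about 63 mm from the slice centres. 220 mm long along x; ends 34 mm square; in the middle a round barrel 33 mm across, 50 mm long. 0.18 kg. Origin: centre of its underside, z up; barrel axis 17 mm above. Grip across the barrel from above, keeping over the 8 mm slices.
- mat: Flat blue rubber mat at one side of the board (left or right varies), 280 mm along its x axis by 130 mm along y, 4 mm thick, does not move. Origin: centre of its underside, z up. Side area for the vases.
- tray: Shallow open dark-wood workpiece tray at the other side of the board, outside 256 mm along its x axis by 108 mm along y by 22 mm high, walls 6 mm, inside 244 x 96 mm with its floor 6 mm above the underside; does not move. Origin: centre of its underside, z up.
- oil_bottle: Bystander: amber bottle of finishing oil with a black cap, 56 mm across, 150 mm high, standing on the bench beyond the board, seen from the robot. Origin: centre of its underside.
Things that resemble listed ones, but are neither listed nor needed, are in the scene too. Of the things that look like the spindle, the larger one is meant.

How it is judged:
By the outcome, as a careful person would: the job done as asked, in the order asked, and still so for the second after the job is handed in, with the robot touching nothing.
It also fails if it takes over 136 s, if anything falls off the work surface, if the arm or the gripper's body presses on something with over 40 N, if the wrist force passes 120 N, or if a joint passes its speed limit or range.

## Working session

There is one attempt and no reset: what is moved stays moved. The work goes in short steps, Python scripts to look and compute and a shell command to move; the robot and the scene stay as the last step left them, time stands still between calls to the robot, and variables do not carry over. Pictures are saved under pics/ and viewed, about 12 in all and at most 16, crops included, and the job is handed in when it is done.

```bash
mkdir -p pics; cat > h.py <<'E'
import numpy as np,cv2
from station import sense,cams,job
def snap(n,f,crop=None,s=1):
    p=cams.camera_params(n);im=cams.capture(n)[:,:,::-1]
    np.save(f'pics/{f}.npy',im)
    if crop: a,b,c,d=crop;im=im[b:d,a:c]
    cv2.imwrite(f'pics/{f}.png',cv2.resize(im,None,fx=s,fy=s,interpolation=cv2.INTER_CUBIC));return p
def px2w(p,u,v,z):
    K=np.array([[p['fx'],0,p['cx']],[0,p['fy'],p['cy']],[0,0,1]]);
    q=np.array([(u-p['cx'])/p['fx'],(v-p['cy'])/p['fy']]);x=q.copy()
    for _ in range(20): x=q/(1+p['k1']*(x@x))
    d=np.array(p['rotation'])@np.r_[x,1];o=np.array(p['origin']);return (o+d*(z-o[2])/d[2]).round(4)
def w2px(p,X):
    c=np.array(p['rotation']).T@(np.array(X)-np.array(p['origin']));x=c[:2]/c[2];x=x*(1+p['k1']*(x@x))
    return np.array([x[0]*p['fx']+p['cx'],x[1]*p['fy']+p['cy']]).round(1)
def st():
    s=sense();print(s['time_s'],np.round(s['tcp_pos'],4),np.round(s['ee_rot'],3).tolist(),np.round(s['wrist_force'],1),s['gripper_width'],np.round(s['joints'],1));return s
def rows(dx,dy,s=None):
    "world shift -> tool cm"
    s=s or sense();return (np.array(s['ee_rot']).T@np.array([dx,dy,0])*100).round(2)
E
python3 -c "
from h import *
st()
for n in('top','scene'): p=snap(n,n+'0');print(p)"
```

```text
0.0 [0.2075 0.5891 0.2912] [[0.943, -0.333, -0.001], [-0.333, -0.943, -0.002], [0.0, 0.002, -1.0]] [ 0.2 -0.  -0.1] 0.9986250565523946 [ 85.4  22.1   0.4  -0.  -68.4 -14.8]
{'fx': 511.17474237587095, 'fy': 511.17474237587095, 'cx': 311.6165930779317, 'cy': 234.4330775631532, 'k1': -0.07294409737951527, 'origin': array([ 0.4838496 , -0.00646115,  0.98208065]), 'rotation': array([[ 0.01650049, -0.99211645,  0.12422836],
       [-0.99937929, -0.01249701,  0.03293734],
       [-0.03112519, -0.12469473, -0.99170684]])}
{'fx': 444.9213813791291, 'fy': 444.9213813791291, 'cx': 327.2861068334913, 'cy': 240.96291136623358, 'k1': -0.07419590334844058, 'origin': array([0.96947969, 0.21286394, 0.76021653]), 'rotation': array([[-0.48256158,  0.74974481, -0.45278807],
       [ 0.87582175,  0.40809906, -0.25766531],
       [-0.00840084, -0.52090102, -0.85357574]])}
```

View pics/top0.png

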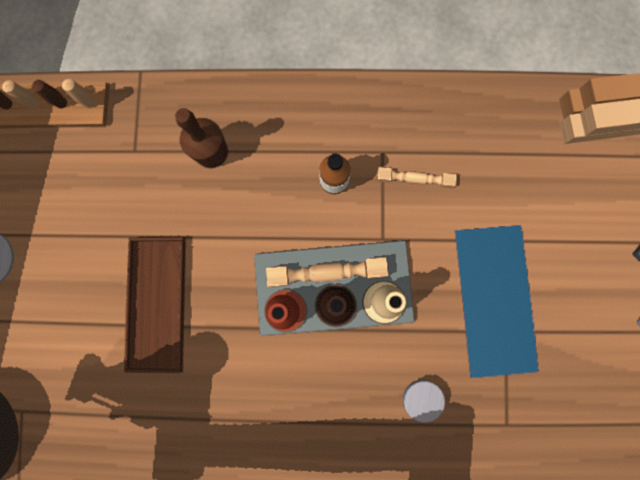

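View pics/scene0.png

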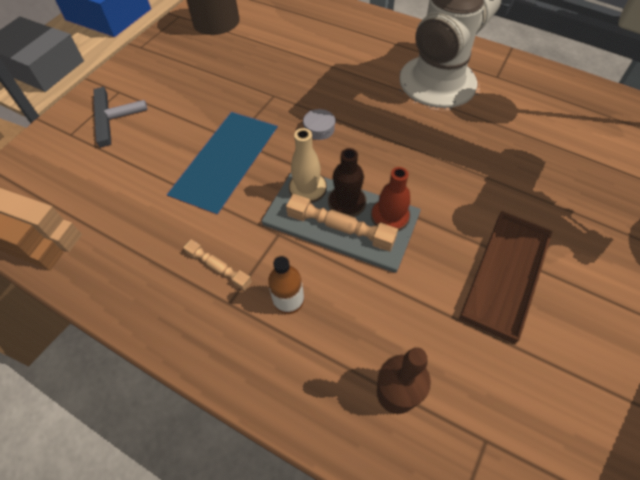

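Top view: red vase (285,310), dark vase (336,304), pale vase (386,301) on the board; the large spindle is at (327,271). The small lookalike at (418,177) lies on the bench beyond the board, so it is not the one meant. The mat is at (497,301), the tray at (156,304) and the oil bottle at (335,173). There is also a dark jug-like decoy at (203,140). I'll confirm these in an enlarged crop.

```bash
python3 -c "
from h import *
im=np.load('pics/top0.npy')
cv2.imwrite('pics/c1.png',cv2.resize(im[230:345,245:425],None,fx=4.4,fy=4.4,interpolation=cv2.INTER_CUBIC))
p=cams.camera_params('top')
print('mat',[px2w(p,*c,.004) for c in((456,231),(521,226),(538,371),(471,377))])
print('tray',[px2w(p,*c,.022) for c in((130,238),(186,237),(182,371),(126,370))])
print('board',[px2w(p,*c,.018) for c in((255,254),(408,240),(414,322),(261,334))])
print('bottle',px2w(p,335,162,.15))
"
```

```text
mat [array([ 0.6165, -0.252 ,  0.004 ]), array([ 0.6279, -0.3786,  0.004 ]), array([ 0.3532, -0.4037,  0.004 ]), array([ 0.3415, -0.2766,  0.004 ])]
tray [array([0.5928, 0.3763, 0.022 ]), array([0.5961, 0.2661, 0.022 ]), array([0.3444, 0.263 , 0.022 ]), array([0.3427, 0.3705, 0.022 ])]
board [array([0.5658, 0.1326, 0.018 ]), array([ 0.5963, -0.1571,  0.018 ]), array([ 0.4429, -0.1676,  0.018 ]), array([0.416 , 0.1171, 0.018 ])]
bottle [ 0.7106 -0.0159  0.15  ]
```

View pics/c1.png

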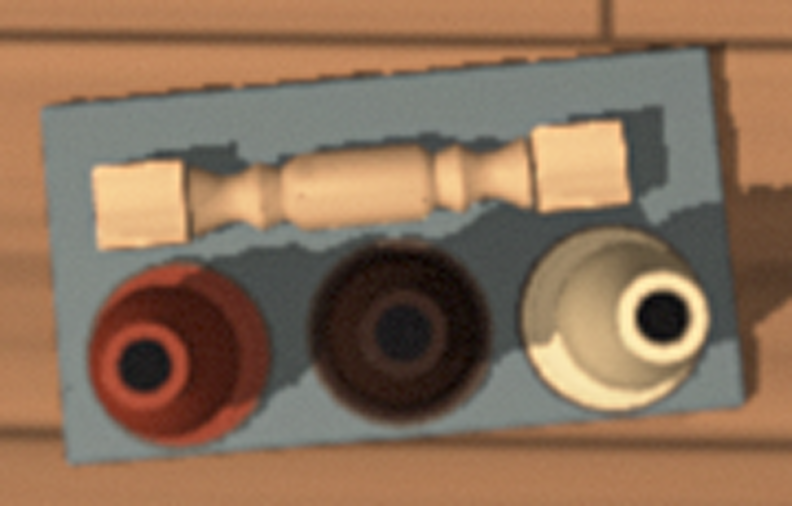

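The crop confirms it: the spindle with its barrel at (357,187) lies on the board behind the vases. The vase tops are red (146,364), dark (403,332) and pale (663,314), each on its own slice.

```bash
python3 -c "
from h import *
p=cams.camera_params('top')
f=lambda u,v,z:px2w(p,u/4.4+245-.4,v/4.4+230-.4,z)
print('pale',f(663,314,.176),'dark',f(403,332,.164),'red',f(146,364,.151))
print('slices p,d,r',f(614,318,.026),f(400,331,.026),f(180,355,.026))
a,b=f(140,205,.052),f(580,165,.052);print('spin',a,b,(a+b)/2,np.linalg.norm(a-b),f(357,187,.051), np.degrees(np.arctan2(*(a-b)[:2])))
n=f(663,314,.176)
s=sense();print(rows(n[0]-s['tcp_pos'][0],n[1]-s['tcp_pos'][1]))
"
```

```text
pale [ 0.4818 -0.1121  0.176 ] dark [ 0.4739 -0.0202  0.164 ] red [0.4605 0.0737 0.151 ]
slices p,d,r [ 0.4794 -0.1112  0.026 ] [ 0.4726 -0.0212  0.026 ] [0.461  0.0715 0.026 ]
spin [0.5229 0.0873 0.052 ] [ 0.5421 -0.0943  0.052 ] [ 0.5325 -0.0035  0.052 ] 0.18261215731708552 [ 0.5318 -0.0024  0.051 ] -6.035282396612249
[49.18 57.01  0.12]
```

```bash
python3 -m handwheel '[[0,0,0,9.3,0.7],[0,0,0,9.3,0.7],[0,0,0,9.3,0.7],[0,0,0,9.3,0.7],[0,0,0,9.3,0.7],[0,0,0,9.3,0.7],[0,0,0,9.1,0.7]]'; python3 -c "
from h import *
s=st();n=[.481,-.1115];print(rows(n[0]-s['tcp_pos'][0],n[1]-s['tcp_pos'][1],s))"
```

```text
time_s: 0.98
tcp_pos: [0.2076, 0.5892, 0.2916]
ee_rot: [[0.094, -0.996, -0.0], [-0.996, -0.094, -0.001], [0.001, 0.0, -1.0]]
wrist_force: [-0.8, -0.1, -0.0]
gripper_width: 0.698
0.975 [0.2076 0.5892 0.2916] [[0.094, -0.996, -0.0], [-0.996, -0.094, -0.001], [0.001, 0.0, -1.0]] [-0.8 -0.1 -0. ] 0.698420446369494 [ 85.4  22.1   0.4  -0.  -68.4 -80. ]
[ 72.33 -20.65   0.08]
```

```bash
python3 -m handwheel '[[2.5,-0.6,0,0,0.7],[5.5,-1.6,0,0,0.7],[5.5,-1.6,0,0,0.7],[5.5,-1.6,0,0,0.7],[5.5,-1.6,0,0,0.7],[5.5,-1.6,0,0,0.7],[5.5,-1.6,0,0,0.7],[5.5,-1.6,0,0,0.7],[5.5,-1.6,0,0,0.7],[5.5,-1.6,0,0,0.7]]' >/dev/null;python3 -m handwheel '[[5.5,-1.6,0,0,0.7],[5.5,-1.6,0,0,0.7],[5.5,-1.6,0,0,0.7],[3,-1.1,0,0,0.7],[0,0,0,0,0.7],[0,0,0,0,0.7]]' >/dev/null; python3 -c "
from h import *
s=st();n=[.481,-.1115];print(rows(n[0]-s['tcp_pos'][0],n[1]-s['tcp_pos'][1],s))
p=snap('wrist','w1');print(p['origin'],w2px(p,[.481,-.1115,.176]),w2px(p,[.4733,-.0207,.164]))"
```

```text
2.975 [ 0.486  -0.101   0.2918] [[0.099, -0.995, -0.001], [-0.995, -0.099, 0.0], [-0.0, 0.001, -1.0]] [0.5 0.9 0.5] 0.7021508118721415 [  7.    9.5 -17.1  -0.  -63.4  -1.3]
[0.99 0.6  0.  ]
[ 0.4934938  -0.17111223  0.38442876] [327.1 251.2] [323.2 393.8]
```

View pics/w1.png

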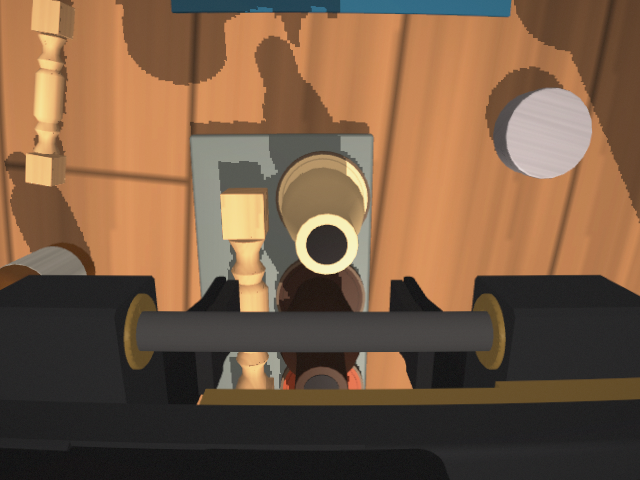

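The wrist view shows the pale vase top at (327,244), about 7 px from where I predicted.

```bash
python3 -c "
from h import *
p=cams.camera_params('wrist');n=px2w(p,327,243.5,.176);print(n)
s=st();print(rows(n[0]-s['tcp_pos'][0],n[1]-s['tcp_pos'][1],s))"
```

```text
[ 0.4815 -0.1151  0.176 ]
3.025 [ 0.4861 -0.1007  0.2921] [[0.1, -0.995, -0.001], [-0.995, -0.1, 0.0], [-0.0, 0.001, -1.0]] [-0.4 -0.2  0.3] 0.6946638864450605 [  7.1   9.5 -17.1  -0.  -63.4  -1.3]
[ 1.39  0.6  -0.  ]
```

```bash
python3 -m handwheel '[[1.25,0.55,0,0,0.7],[0,0,2,0,0.7],[0,0,2,0,0.7],[0,0,2,0,0.7],[0,0,1.5,0,0.7],[0,0,0.8,0,0.7],[0,0,0,0,0.7],[0,0,0,0,0.7]]';python3 -m handwheel '[[0,0,0,0,0.45],[0,0,0,0,0.3],[0,0,0,0,0.2],[0,0,0,0,0.2],[0,0,0,0,0.2],[0,0,0,0,0.2]]'
```

```text
time_s: 4.03
tcp_pos: [0.4827, -0.1142, 0.21]
ee_rot: [[0.1, -0.995, 0.001], [-0.995, -0.1, -0.0], [0.0, -0.001, -1.0]]
wrist_force: [0.1, 0.6, 0.0]
gripper_width: 0.701
time_s: 4.78
tcp_pos: [0.4821, -0.1143, 0.2093]
ee_rot: [[0.099, -0.995, -0.001], [-0.995, -0.099, -0.0], [0.0, 0.001, -1.0]]
wrist_force: [-1.1, -0.4, 1.7]
gripper_width: 0.352
```

```bash
python3 -m handwheel '[[0,0,-0.5,0,0.2],[0,0,-1,0,0.2],[0,0,-1.5,0,0.2],[1.3,0.8,-1,0,0.2],[3,1.6,0,0,0.2],[4,2.2,0,0,0.2],[4,2.2,0,0,0.2],[4,2.2,0,0,0.2],[3,1.6,0,0,0.2],[1.9,0.8,0,0,0.2]]';python3 -m handwheel '[[0,0,0,0,0.2],[0,0,1,0,0.2],[0,0,1.5,0,0.2],[0,0,1.5,0,0.2],[0,0,1,0,0.2],[0,0,0.5,0,0.2],[0,0,0,0,0.2],[0,0,0,0,0.2]]'
```

```text
time_s: 6.02
tcp_pos: [0.3882, -0.3383, 0.2495]
ee_rot: [[0.097, -0.995, -0.0], [-0.995, -0.097, 0.0], [-0.0, 0.0, -1.0]]
wrist_force: [0.6, -0.5, -1.9]
gripper_width: 0.353
time_s: 7.02
tcp_pos: [0.3902, -0.3367, 0.1947]
ee_rot: [[0.099, -0.995, 0.001], [-0.995, -0.099, -0.001], [0.001, -0.001, -1.0]]
wrist_force: [0.4, -0.6, -2.4]
gripper_width: 0.352
```

```bash
python3 -m handwheel '[[0,0,0.3,0,0.2],[0,0,0.2,0,0.2],[0,0,0.1,0,0.2],[0,0,0,0,0.2],[0,0,0,0,0.2]]';python3 -m handwheel '[[0,0,0.1,0,0.2],[0,0,0,0,0.2],[0,0,0,0,0.2]]'
```

```text
time_s: 7.65
tcp_pos: [0.3899, -0.3366, 0.1883]
ee_rot: [[0.099, -0.995, 0.0], [-0.995, -0.099, -0.0], [0.0, -0.0, -1.0]]
wrist_force: [-0.5, -0.9, -1.4]
gripper_width: 0.352
time_s: 8.02
tcp_pos: [0.39, -0.3366, 0.1873]
ee_rot: [[0.099, -0.995, 0.0], [-0.995, -0.099, -0.0], [0.0, -0.0, -1.0]]
wrist_force: [-0.2, 0.7, -1.5]
gripper_width: 0.351
```

```bash
python3 -m handwheel '[[0,0,0.1,0,0.2],[0,0,0,0,0.2],[0,0,0,0,0.2]]'
```

```text
time_s: 8.4
tcp_pos: [0.3901, -0.3369, 0.1872]
ee_rot: [[0.1, -0.995, 0.001], [-0.995, -0.1, -0.001], [0.001, -0.001, -1.0]]
wrist_force: [-1.6, 0.2, 5.7]
gripper_width: 0.355
```

```bash
python3 -m handwheel '[[0,0,0,0,0.4],[0,0,0,0,0.5],[0,0,0,0,0.6],[0,0,0,0,0.7],[0,0,-2,0,0.7],[0,0,-3,0,0.7],[0,0,-3,0,0.7],[0,0,-2,0,0.7],[-3.5,-1.3,0,0,0.7],[-5.5,-2,0,0,0.7]]';python3 -m handwheel '[[-5.5,-2.1,0,0,0.7],[-5.5,-2.1,0,0,0.7],[-5.5,-2.1,0,0,0.7],[-3.5,-1.3,0,0,0.7],[-1,-0.4,0,0,0.7],[0,0,0,0,0.7],[0,0,0,0,0.7]]' ; python3 -c "
from h import *
p=snap('wrist','w2');print(p['origin'],w2px(p,[.4735,-.0205,.164]))"
```

```text
time_s: 9.65
tcp_pos: [0.414, -0.2435, 0.2863]
ee_rot: [[0.096, -0.995, 0.001], [-0.995, -0.096, -0.0], [0.0, -0.001, -1.0]]
wrist_force: [1.1, -0.1, -0.6]
gripper_width: 0.701
time_s: 10.52
tcp_pos: [0.4722, -0.0278, 0.2861]
ee_rot: [[0.098, -0.995, -0.001], [-0.995, -0.098, -0.0], [0.0, 0.001, -1.0]]
wrist_force: [-1.0, -0.0, 0.4]
gripper_width: 0.702
[ 0.47956286 -0.09783692  0.37876835] [311.6 278.9]
```

View pics/w2.png

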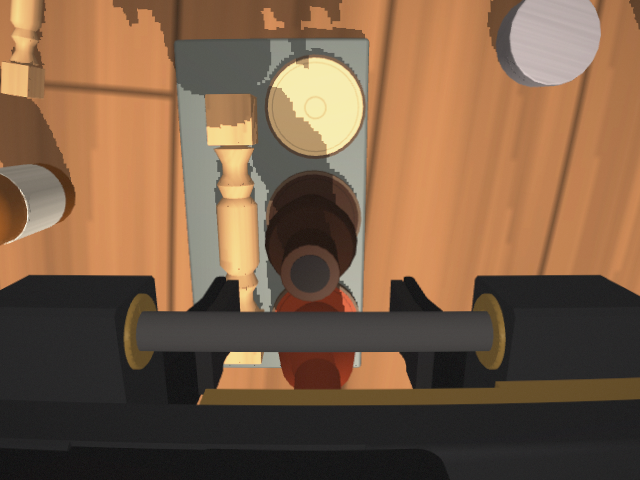

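The pale slice is bare, with its centre mark at (315,107). The dark vase top is at (311,271) and the spindle's barrel centre at about (238,232).

```bash
python3 -c "
from h import *
p=cams.camera_params('wrist');n=px2w(p,311,271,.164);print(n,'slice',px2w(p,315,107,.026),'barrel',px2w(p,238,232,.051),'end',px2w(p,229,120,.052))
s=st();print(rows(n[0]-s['tcp_pos'][0],n[1]-s['tcp_pos'][1],s))"
```

```text
[ 0.4742 -0.025   0.164 ] slice [ 0.4805 -0.114   0.026 ] barrel [ 0.5316 -0.0132  0.051 ] end [ 0.5427 -0.0977  0.052 ]
10.575 [ 0.4722 -0.0279  0.2862] [[0.097, -0.995, -0.0], [-0.995, -0.097, -0.0], [0.0, 0.0, -1.0]] [-0.4 -0.5 -0.1] 0.6980561450563534 [ 16.4   7.4 -20.6   0.  -62.  -10.8]
[-0.27 -0.22 -0.  ]
```

```bash
python3 -m handwheel '[[-0.4,-0.2,1,0,0.7],[0,0,2,0,0.7],[0,0,2,0,0.7],[0,0,2,0,0.7],[0,0,1.4,0,0.7],[0,0,0.6,0,0.7],[0,0,0,0,0.7],[0,0,0,0,0.7]]';python3 -m handwheel '[[0,0,0,0,0.45],[0,0,0,0,0.3],[0,0,0,0,0.2],[0,0,0,0,0.2],[0,0,0,0,0.2],[0,0,0,0,0.2]]'
```

```text
time_s: 11.58
tcp_pos: [0.4746, -0.0226, 0.1969]
ee_rot: [[0.099, -0.995, 0.001], [-0.995, -0.099, 0.0], [-0.0, -0.001, -1.0]]
wrist_force: [-0.2, 0.1, -0.2]
gripper_width: 0.699
time_s: 12.32
tcp_pos: [0.4742, -0.0227, 0.1963]
ee_rot: [[0.099, -0.995, -0.0], [-0.995, -0.099, -0.0], [0.0, 0.0, -1.0]]
wrist_force: [-1.3, 0.6, 0.6]
gripper_width: 0.351
```

```bash
python3 -m handwheel '[[0,0,-0.5,0,0.2],[0,0,-1,0,0.2],[0,0,-1.5,0,0.2],[2,-0.5,-1,0,0.2],[4.5,-1.1,0,0,0.2],[5.5,-1.4,0,0,0.2],[5.5,-1.4,0,0,0.2],[5.5,-1.4,0,0,0.2],[4.5,-1.1,0,0,0.2],[3,-0.6,0,0,0.2]]';python3 -m handwheel '[[0,0,0,0,0.2],[0,0,1,0,0.2],[0,0,1.5,0,0.2],[0,0,1.5,0,0.2],[0,0,1,0,0.2],[0,0,0.5,0,0.2],[0,0,0.3,0,0.2],[0,0,0.2,0,0.2],[0,0,0,0,0.2],[0,0,0,0,0.2]]'
```

```text
time_s: 13.58
tcp_pos: [0.5793, -0.3209, 0.236]
ee_rot: [[0.097, -0.995, -0.0], [-0.995, -0.097, 0.0], [-0.0, 0.0, -1.0]]
wrist_force: [-0.0, -0.6, -3.0]
gripper_width: 0.353
time_s: 14.82
tcp_pos: [0.5791, -0.3188, 0.1766]
ee_rot: [[0.099, -0.995, 0.001], [-0.995, -0.099, -0.0], [0.0, -0.001, -1.0]]
wrist_force: [0.2, -0.1, -2.8]
gripper_width: 0.353
```

```bash
python3 -m handwheel '[[0,0,0.1,0,0.2],[0,0,0.1,0,0.2],[0,0,0,0,0.2],[0,0,0,0,0.2]]';python3 -m handwheel '[[0,0,0.1,0,0.2],[0,0,0,0,0.2],[0,0,0,0,0.2]]'
```

```text
time_s: 15.32
tcp_pos: [0.5791, -0.3188, 0.1745]
ee_rot: [[0.099, -0.995, 0.0], [-0.995, -0.099, -0.0], [0.0, -0.0, -1.0]]
wrist_force: [-0.7, 0.5, -1.8]
gripper_width: 0.352
time_s: 15.7
tcp_pos: [0.5792, -0.319, 0.1744]
ee_rot: [[0.099, -0.995, 0.001], [-0.995, -0.099, -0.001], [0.001, -0.001, -1.0]]
wrist_force: [-1.3, -0.9, 5.4]
gripper_width: 0.353
```

```bash
python3 -m handwheel '[[0,0,0,0,0.4],[0,0,0,0,0.5],[0,0,0,0,0.6],[0,0,0,0,0.7],[0,0,-2,0,0.7],[0,0,-3,0,0.7],[0,0,-3,0,0.7],[0,0,-2,0,0.7],[-3.5,0.6,0,0,0.7],[-5.8,1.1,0,0,0.7]]';python3 -m handwheel '[[-5.8,1.2,0,0,0.7],[-5.8,1.2,0,0,0.7],[-5.8,1.2,0,0,0.7],[-5.8,1.2,0,0,0.7],[-4.5,0.8,0,0,0.7],[-2,0.4,0,0,0.7],[0,0,0,0,0.7],[0,0,0,0,0.7]]' ; python3 -c "
from h import *
p=snap('wrist','w3');print(p['origin'],w2px(p,[.462,.0705,.151]))"
```

```text
time_s: 16.95
tcp_pos: [0.5528, -0.2278, 0.2726]
ee_rot: [[0.096, -0.995, -0.0], [-0.995, -0.096, 0.0], [-0.0, 0.0, -1.0]]
wrist_force: [1.5, 0.3, -0.2]
gripper_width: 0.7
time_s: 17.95
tcp_pos: [0.4638, 0.0614, 0.2731]
ee_rot: [[0.099, -0.995, -0.0], [-0.995, -0.099, -0.0], [0.0, 0.0, -1.0]]
wrist_force: [0.4, 0.2, 0.9]
gripper_width: 0.699
[ 0.47117446 -0.00866171  0.36577165] [317.  282.7]
```

View pics/w3.png

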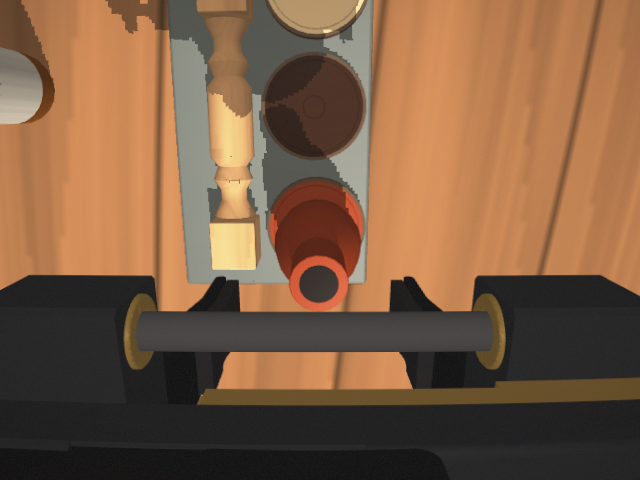

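The dark slice is bare, with its centre mark at (314,106). The red vase top is at (319,282), and the spindle's near end block is at (234,244).

```bash
python3 -c "
from h import *
p=cams.camera_params('wrist');n=px2w(p,319,283,.151);print(n,'dslice',px2w(p,314,106,.026),'barrel',px2w(p,230,128,.051),'end',px2w(p,234,243,.052))
s=st();print(rows(n[0]-s['tcp_pos'][0],n[1]-s['tcp_pos'][1],s))"
```

```text
[0.461  0.0703 0.151 ] dslice [ 0.473  -0.0251  0.026 ] barrel [ 0.5311 -0.0032  0.051 ] end [0.5236 0.0811 0.052 ]
18.0 [0.4639 0.0611 0.2731] [[0.098, -0.995, -0.0], [-0.995, -0.098, -0.0], [0.0, 0.0, -1.0]] [ 0.7 -0.2  0.5] 0.7026562157437325 [ 27.5   7.6 -22.4   0.  -60.1 -21.8]
[-0.94  0.19 -0.  ]
```

```bash
python3 -m handwheel '[[-0.9,0.2,1,0,0.7],[0,0,2,0,0.7],[0,0,2,0,0.7],[0,0,2,0,0.7],[0,0,1.3,0,0.7],[0,0,0.5,0,0.7],[0,0,0,0,0.7],[0,0,0,0,0.7]]';python3 -m handwheel '[[0,0,0,0,0.45],[0,0,0,0,0.3],[0,0,0,0,0.2],[0,0,0,0,0.2],[0,0,0,0,0.2],[0,0,0,0,0.2]]'
```

```text
time_s: 19.0
tcp_pos: [0.4613, 0.0707, 0.1859]
ee_rot: [[0.099, -0.995, 0.001], [-0.995, -0.099, 0.001], [-0.0, -0.001, -1.0]]
wrist_force: [-0.4, 0.8, -0.2]
gripper_width: 0.701
time_s: 19.75
tcp_pos: [0.4609, 0.0705, 0.1853]
ee_rot: [[0.099, -0.995, -0.0], [-0.995, -0.099, -0.0], [0.0, 0.0, -1.0]]
wrist_force: [-1.2, -0.1, -0.1]
gripper_width: 0.35
```

```bash
python3 -m handwheel '[[0,0,-0.5,0,0.2],[0,0,-1,0,0.2],[0,0,-1.5,0,0.2],[2,0.1,-1,0,0.2],[4.5,0.2,0,0,0.2],[5.5,0.2,0,0,0.2],[5.5,0.2,0,0,0.2],[5.5,0.2,0,0,0.2],[5.5,0.2,0,0,0.2],[5.4,0.2,0,0,0.2]]';python3 -m handwheel '[[4,0.2,0,0,0.2],[2,0.1,0,0,0.2],[0,0,0,0,0.2],[0,0,1,0,0.2],[0,0,1.5,0,0.2],[0,0,1.5,0,0.2],[0,0,1,0,0.2],[0,0,0.5,0,0.2],[0,0,0.3,0,0.2],[0,0,0.2,0,0.2]]';python3 -m handwheel '[[0,0,0.1,0,0.2],[0,0,0.1,0,0.2],[0,0,0,0,0.2],[0,0,0,0,0.2]]'
```

```text
time_s: 21.0
tcp_pos: [0.4815, -0.27, 0.2258]
ee_rot: [[0.099, -0.995, 0.001], [-0.995, -0.099, -0.0], [0.0, -0.001, -1.0]]
wrist_force: [1.8, 1.3, -2.1]
gripper_width: 0.353
time_s: 22.25
tcp_pos: [0.4847, -0.3283, 0.1654]
ee_rot: [[0.099, -0.995, 0.001], [-0.995, -0.099, -0.0], [0.0, -0.001, -1.0]]
wrist_force: [0.1, 0.6, -2.4]
gripper_width: 0.351
time_s: 22.75
tcp_pos: [0.4845, -0.3282, 0.1634]
ee_rot: [[0.099, -0.995, 0.0], [-0.995, -0.099, -0.0], [0.0, -0.0, -1.0]]
wrist_force: [1.6, 0.7, -2.5]
gripper_width: 0.353
```

```bash
python3 -m handwheel '[[0,0,0.1,0,0.2],[0,0,0,0,0.2],[0,0,0,0,0.2]]'
```

```text
time_s: 23.12
tcp_pos: [0.4846, -0.3283, 0.1633]
ee_rot: [[0.1, -0.995, 0.001], [-0.995, -0.1, -0.001], [0.001, -0.001, -1.0]]
wrist_force: [-1.9, 1.5, 6.3]
gripper_width: 0.352
```

```bash
python3 -m handwheel '[[0,0,0,0,0.4],[0,0,0,0,0.5],[0,0,0,0,0.6],[0,0,0,0,0.6],[0,0,-2,0,0.6],[0,0,-3,0,0.6],[0,0,-3,0,0.6],[0,0,-2,0,0.6],[-3.5,-0.8,0,0,0.6],[-5.6,-1.4,0,0,0.6]]';python3 -m handwheel '[[-5.6,-1.4,0,0,0.6],[-5.6,-1.4,0,0,0.6],[-5.6,-1.5,0,0,0.6],[-4,-1,0,0,0.6],[-1.7,-0.5,0,0,0.6],[0,0,0,0,0.6],[0,0,0,0,0.6]]' ; python3 -c "
from h import *
st()
p=snap('wrist','w4');print(w2px(p,[.5325,-.006,.052]));snap('top','top2',(110,200,550,400),1.7)"
```

```text
time_s: 24.38
tcp_pos: [0.4974, -0.2353, 0.2623]
ee_rot: [[0.096, -0.995, 0.001], [-0.995, -0.096, -0.0], [0.0, -0.001, -1.0]]
wrist_force: [0.4, 0.8, -0.3]
gripper_width: 0.597
time_s: 25.25
tcp_pos: [0.5326, -0.0066, 0.2621]
ee_rot: [[0.098, -0.995, -0.001], [-0.995, -0.098, -0.0], [0.0, 0.001, -1.0]]
wrist_force: [-0.5, 0.1, -0.5]
gripper_width: 0.6
25.25 [ 0.5326 -0.0066  0.2621] [[0.098, -0.995, -0.001], [-0.995, -0.098, -0.0], [0.0, 0.001, -1.0]] [-0.5  0.1 -0.5] 0.6002351580462828 [ 16.7  14.5 -15.1   0.  -60.4 -11.1]
[315. 229.]
```

View pics/w4.png

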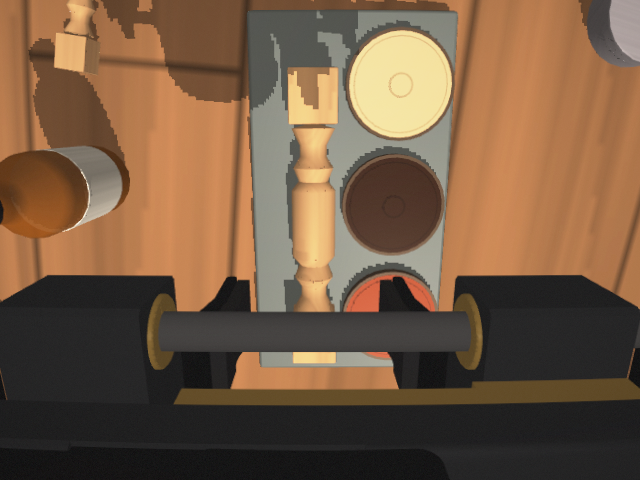

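View pics/top2.png

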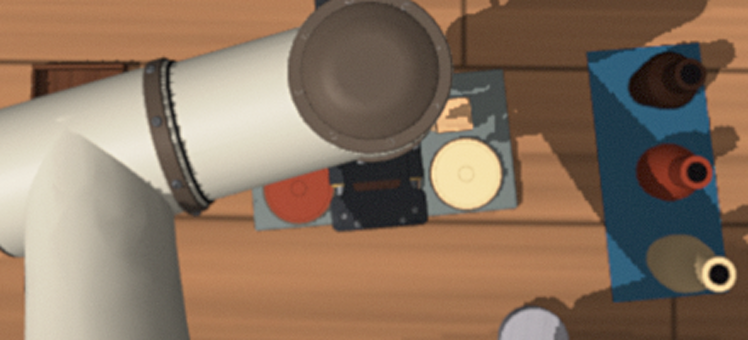

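The three vases stand upright on the mat. In the wrist view the barrel centre is at (314,226), predicted (315,229). The slice marks are pale (401,85) and dark (394,206). Descending to the spindle.

```bash
python3 -m handwheel '[[0.1,0,1.5,0,0.6],[0,0,3,0,0.6],[0,0,3.5,0,0.6],[0,0,3,0,0.6],[0,0,2,0,0.6],[0,0,1.5,0,0.6],[0,0,0.8,0,0.6],[0,0,0.4,0,0.6],[0,0,0,0,0.6],[0,0,0,0,0.6]]'; python3 -c "
from h import *
for n,z in(('pale',(401,85)),('dark',(394,206))):
  pass
"
```

```text
time_s: 26.6
tcp_pos: [0.5333, -0.0066, 0.1059]
ee_rot: [[0.099, -0.995, 0.001], [-0.995, -0.099, 0.0], [-0.0, -0.001, -1.0]]
wrist_force: [-0.1, -0.2, -0.6]
gripper_width: 0.602
```

```bash
python3 -m handwheel '[[0,0,0.4,0,0.6],[0,0,0.25,0,0.6],[0,0,0,0,0.6],[0,0,0,0,0.5],[0,0,0,0,0.4],[0,0,0,0,0.3],[0,0,0,0,0.2],[0,0,0,0,0.2],[0,0,0,0,0.2],[0,0,0,0,0.2]]'
```

```text
time_s: 27.85
tcp_pos: [0.533, -0.0067, 0.0988]
ee_rot: [[0.099, -0.995, 0.0], [-0.995, -0.099, 0.0], [-0.0, -0.0, -1.0]]
wrist_force: [1.5, 1.0, 0.1]
gripper_width: 0.37
```

```bash
python3 -m handwheel '[[0,0,-0.5,0,0.2],[0,0,-1,0,0.2],[0,0,-2,0,0.2],[0,0,-2.5,0,0.2],[0,0,-2,0,0.2],[-2,0.2,-1,0,0.2],[-4,0.4,0,0,0.2],[-5,0.5,0,0,0.2],[-5,0.5,0,0,0.2],[-5,0.5,0,0,0.2]]';python3 -m handwheel '[[-5,0.5,0,0,0.2],[-4,0.3,0,0,0.2],[-2,0.2,0,0,0.2],[-1,0.05,0,0,0.2],[0,0,0,-5,0.2],[0,0,0,-9.5,0.2],[0,0,0,-9.5,0.2],[0,0,0,-9.5,0.2],[0,0,0,-9.5,0.2],[0,0,0,-9.5,0.2]]';python3 -m handwheel '[[0,0,0,-9.5,0.2],[0,0,0,-9.5,0.2],[0,0,0,-8.8,0.2],[0,0,0,-5,0.2],[0,0,0,0,0.2],[0,0,0,0,0.2]]';python3 -c "
from h import *
s=st();print(rows(.469-s['tcp_pos'][0],.319-s['tcp_pos'][1],s));snap('scene','s2',(340,130,640,380),2.6);snap('wrist','w5')"
```

```text
time_s: 29.1
tcp_pos: [0.4905, 0.2015, 0.1894]
ee_rot: [[0.099, -0.995, 0.0], [-0.995, -0.099, 0.0], [-0.0, -0.0, -1.0]]
wrist_force: [1.1, 0.4, -1.4]
gripper_width: 0.368
time_s: 30.35
tcp_pos: [0.469, 0.3172, 0.1888]
ee_rot: [[0.852, -0.524, -0.001], [-0.524, -0.852, -0.001], [-0.0, 0.001, -1.0]]
wrist_force: [0.1, -0.7, -2.8]
gripper_width: 0.371
time_s: 31.1
tcp_pos: [0.469, 0.3179, 0.1888]
ee_rot: [[1.0, 0.015, -0.0], [0.015, -1.0, -0.0], [-0.0, 0.0, -1.0]]
wrist_force: [0.2, 0.8, -2.6]
gripper_width: 0.37
31.1 [0.469  0.3179 0.1888] [[1.0, 0.015, -0.0], [0.015, -1.0, -0.0], [-0.0, 0.0, -1.0]] [ 0.2  0.8 -2.6] 0.37008178265878977 [ 50.5  21.9 -16.   -0.  -52.1  40.4]
[ 0.01 -0.11 -0.  ]
```

View pics/s2.png

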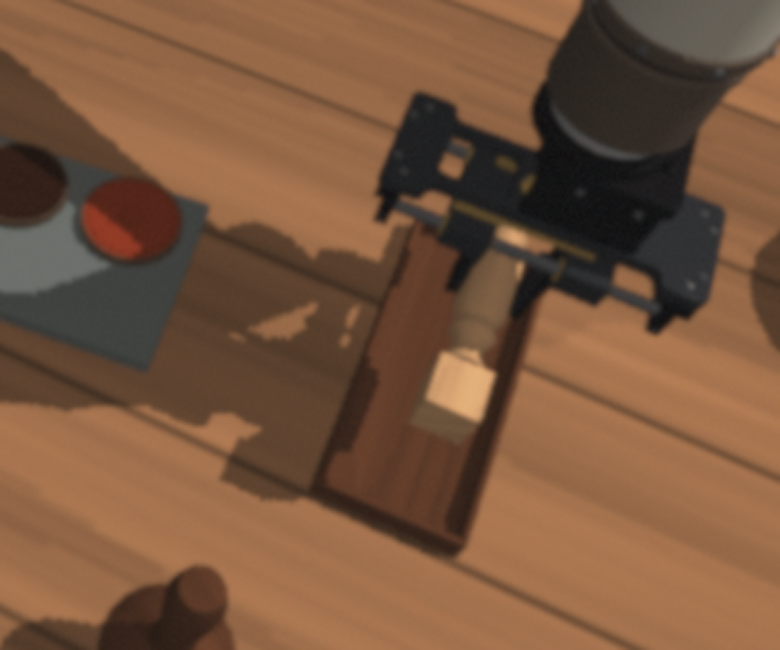

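View pics/w5.png

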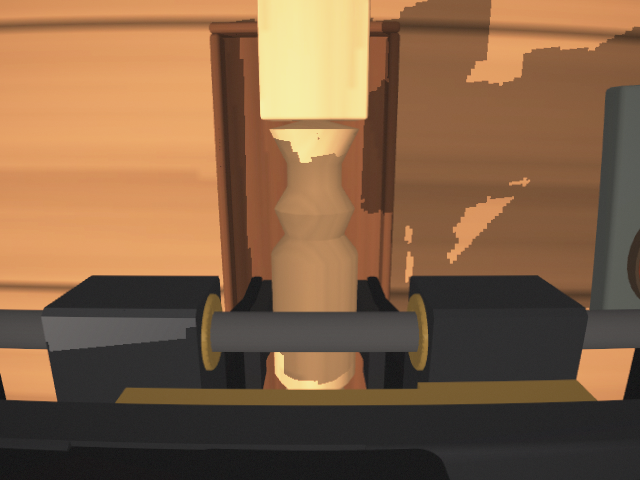

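The spindle is held level over the tray. The tray's far corners are at (211,27) and (399,27), the block's inner edge at (314,120), and the barrel shoulder at (314,237).

```bash
python3 -c "
from h import *
p=cams.camera_params('wrist')
print('tray far',px2w(p,211,30,.022),px2w(p,399,30,.022),'sides',px2w(p,228,250,.022),px2w(p,392,250,.022))
print('block edge',px2w(p,314,120,.142),'shoulder',px2w(p,314,237,.1415),px2w(p,258,115,.142),px2w(p,369,115,.142))"
```

```text
tray far [0.5914 0.3762 0.022 ] [0.5928 0.2705 0.022 ] sides [0.4628 0.3705 0.022 ] [0.4643 0.2674 0.022 ]
block edge [0.5404 0.3175 0.142 ] shoulder [0.5024 0.3169 0.1415] [0.5418 0.335  0.142 ] [0.5423 0.3003 0.142 ]
```

```bash
python3 -m handwheel '[[-0.4,-0.25,1,0,0.2],[0,0,2,0,0.2],[0,0,2.5,0,0.2],[0,0,2,0,0.2],[0,0,1,0,0.2],[0,0,0.6,0,0.2],[0,0,0.4,0,0.2],[0,0,0,0,0.2],[0,0,0,0,0.2]]';python3 -m handwheel '[[0,0,0.3,0,0.2],[0,0,0.1,0,0.2],[0,0,0.1,0,0.2],[0,0,0,0,0.2],[0,0,0,0,0.2]]'
```

```text
time_s: 32.33
tcp_pos: [0.465, 0.3212, 0.0943]
ee_rot: [[1.0, 0.017, 0.001], [0.017, -1.0, 0.001], [0.001, -0.001, -1.0]]
wrist_force: [-0.2, 0.5, -2.4]
gripper_width: 0.366
time_s: 32.95
tcp_pos: [0.4648, 0.321, 0.0888]
ee_rot: [[1.0, 0.017, 0.0], [0.017, -1.0, -0.0], [0.0, 0.0, -1.0]]
wrist_force: [0.0, -0.4, -1.7]
gripper_width: 0.368
```

```bash
python3 -m handwheel '[[0,0,0.1,0,0.2],[0,0,0.1,0,0.2],[0,0,0,0,0.2],[0,0,0,0,0.2]]';python3 -m handwheel '[[0,0,0.1,0,0.2],[0,0,0,0,0.2],[0,0,0,0,0.2]]'
```

```text
time_s: 33.45
tcp_pos: [0.4648, 0.321, 0.0869]
ee_rot: [[1.0, 0.017, 0.0], [0.017, -1.0, 0.0], [0.0, -0.0, -1.0]]
wrist_force: [-0.7, -0.8, 0.0]
gripper_width: 0.365
time_s: 33.83
tcp_pos: [0.4648, 0.321, 0.0868]
ee_rot: [[1.0, 0.018, 0.0], [0.018, -1.0, 0.0], [0.0, -0.0, -1.0]]
wrist_force: [-2.7, -0.8, 5.6]
gripper_width: 0.369
```

```bash
python3 -m handwheel '[[0,0,0,0,0.4],[0,0,0,0,0.45],[0,0,0,0,0.5],[0,0,0,0,0.55],[0,0,0,0,0.55],[0,0,-1.5,0,0.55],[0,0,-3,0,0.6],[0,0,-4,0,0.7],[0,0,-5,0,0.7],[0,0,-3.5,0,0.7]]';python3 -m handwheel '[[0,0,0,6,0.7],[0,0,0,10,0.7],[0,0,0,10,0.7],[0,0,0,10,0.7],[0,0,0,10,0.7],[0,0,0,10,0.7],[0,0,0,10,0.7],[0,0,0,10,0.7],[0,0,0,9.3,0.7],[0,0,0,0,0.7]]';python3 -c "
from h import *
s=st();print(rows(.4846-s['tcp_pos'][0],-.3283-s['tcp_pos'][1],s))"
```

```text
time_s: 35.08
tcp_pos: [0.4651, 0.3212, 0.2596]
ee_rot: [[1.0, 0.018, 0.003], [0.018, -1.0, 0.003], [0.003, -0.003, -1.0]]
wrist_force: [0.5, 0.7, 0.2]
gripper_width: 0.699
time_s: 36.33
tcp_pos: [0.4648, 0.3209, 0.2568]
ee_rot: [[0.101, -0.995, 0.001], [-0.995, -0.101, 0.001], [-0.001, -0.001, -1.0]]
wrist_force: [0.6, 0.4, 0.5]
gripper_width: 0.699
36.325 [0.4648 0.3209 0.2568] [[0.101, -0.995, 0.001], [-0.995, -0.101, 0.001], [-0.001, -0.001, -1.0]] [0.6 0.4 0.5] 0.69919552106485 [ 51.1  17.8 -11.3   0.  -60.9 -45.3]
[ 6.479e+01  4.590e+00 -6.000e-02]
```

```bash
python3 -m handwheel '[[3,0.2,0,0,0.7],[5.8,0.4,0,0,0.7],[5.8,0.4,0,0,0.7],[5.8,0.4,0,0,0.7],[5.8,0.4,0,0,0.7],[5.8,0.4,0,0,0.7],[5.8,0.4,0,0,0.7],[5.8,0.4,0,0,0.7],[5.8,0.4,0,0,0.7],[5.8,0.4,0,0,0.7]]'>/dev/null;python3 -m handwheel '[[5.8,0.4,0,0,0.7],[3,0.4,0,0,0.7],[0.8,0,0,0,0.7],[0,0,0,0,0.7],[0,0,0,0,0.7]]';python3 -c "
from h import *
s=st();print(rows(.4846-s['tcp_pos'][0],-.3283-s['tcp_pos'][1],s));snap('top','top3',(110,150,430,390),2.5)"
```

```text
time_s: 38.2
tcp_pos: [0.4834, -0.3274, 0.2561]
ee_rot: [[0.101, -0.995, 0.0], [-0.995, -0.101, 0.0], [-0.0, -0.0, -1.0]]
wrist_force: [-1.1, -0.3, -0.1]
gripper_width: 0.705
38.2 [ 0.4834 -0.3274  0.2561] [[0.101, -0.995, 0.0], [-0.995, -0.101, 0.0], [-0.0, -0.0, -1.0]] [-1.1 -0.3 -0.1] 0.7053924976640557 [-18.2  19.7  -8.6  -0.  -61.7  24. ]
[ 0.1  -0.11  0.  ]
```

View pics/top3.png

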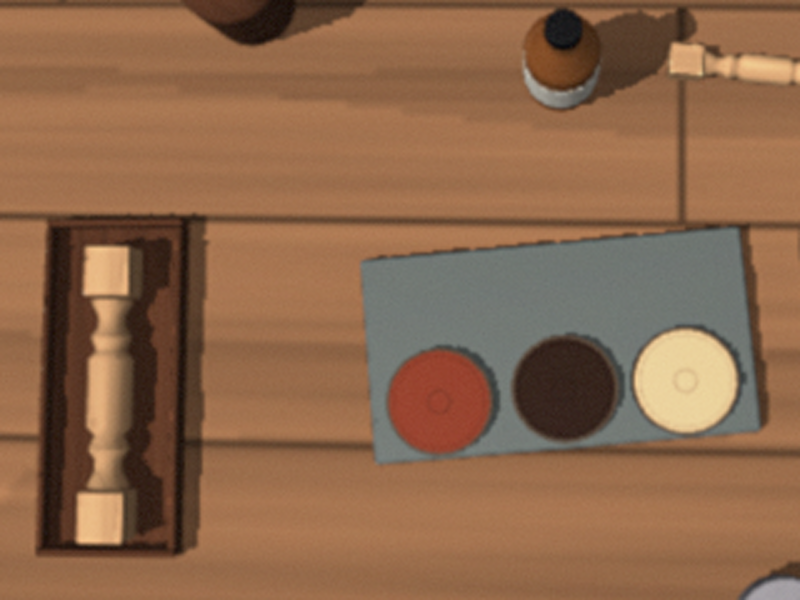

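The spindle lies lengthwise inside the tray, its ends at crop rows 246 and 545. The bare slices have centre marks at red (440,402), dark (565,388) and pale (686,380). The bottle is where it was.

```bash
python3 -c "
from h import *
p=cams.camera_params('top')
f=lambda u,v,z:px2w(p,u/2.5+110-.3,v/2.5+150-.3,z)
print('ends',f(111,246,.04),f(103,545,.04),'tray rim outer',f(115,219,.022),f(110,553,.022),'inner',f(110,546,.022))
print('r,d,p',f(440,402,.026),f(565,388,.026),f(686,380,.026))"
```

```text
ends [0.5722 0.3212 0.04  ] [0.3511 0.3165 0.04  ] tray rim outer [0.5948 0.3255 0.022 ] [0.3429 0.317  0.022 ] inner [0.348  0.3172 0.022 ]
r,d,p [0.4606 0.0711 0.026 ] [ 0.4725 -0.0215  0.026 ] [ 0.4798 -0.1111  0.026 ]
```

```bash
python3 -m handwheel '[[0.1,-0.1,1,0,0.6],[0,0,2,0,0.6],[0,0,2.5,0,0.6],[0,0,2,0,0.6],[0,0,1,0,0.6],[0,0,0.5,0,0.6],[0,0,0,0,0.6],[0,0,0,0,0.5],[0,0,0,0,0.4],[0,0,0,0,0.2]]';python3 -m handwheel '[[0,0,0,0,0.2],[0,0,0,0,0.2],[0,0,0,0,0.2],[0,0,0,0,0.2]]'
```

```text
time_s: 39.5
tcp_pos: [0.4844, -0.3294, 0.1662]
ee_rot: [[0.099, -0.995, 0.001], [-0.995, -0.099, -0.0], [0.0, -0.001, -1.0]]
wrist_force: [0.6, -0.3, -0.1]
gripper_width: 0.366
time_s: 40.0
tcp_pos: [0.4845, -0.3294, 0.1661]
ee_rot: [[0.099, -0.995, 0.001], [-0.995, -0.099, -0.0], [0.0, -0.001, -1.0]]
wrist_force: [-0.9, 1.3, 3.7]
gripper_width: 0.355
```

```bash
python3 -m handwheel '[[0,0,-0.5,0,0.2],[0,0,-1,0,0.2],[0,0,-2,0,0.2],[0,0,-2,0,0.2],[-2,-0.1,0,0,0.2],[-4.5,-0.2,0,0,0.2],[-5.5,-0.2,0,0,0.2],[-5.5,-0.2,0,0,0.2],[-5.5,-0.2,0,0,0.2],[-5.5,-0.2,0,0,0.2]]';python3 -m handwheel '[[-5.3,-0.2,0,0,0.2],[-4,-0.2,0,0,0.2],[-2,-0.1,0,0,0.2],[0,0,0,0,0.2],[0,0,0,0,0.2],[0,0,1,0,0.2],[0,0,1,0,0.2],[0,0,0.5,0,0.2],[0,0,0,0,0.2],[0,0,0,0,0.2]]'; python3 -c "
from h import *
s=st();print(rows(.461-s['tcp_pos'][0],.068-s['tcp_pos'][1],s))"
```

```text
time_s: 41.25
tcp_pos: [0.4656, -0.0424, 0.2202]
ee_rot: [[0.099, -0.995, -0.001], [-0.995, -0.099, 0.0], [-0.0, 0.001, -1.0]]
wrist_force: [1.0, 0.9, -1.8]
gripper_width: 0.358
time_s: 42.5
tcp_pos: [0.4611, 0.0683, 0.1959]
ee_rot: [[0.099, -0.995, 0.0], [-0.995, -0.099, 0.0], [-0.0, -0.0, -1.0]]
wrist_force: [-0.0, 0.2, -3.0]
gripper_width: 0.354
42.5 [0.4611 0.0683 0.1959] [[0.099, -0.995, 0.0], [-0.995, -0.099, 0.0], [-0.0, -0.0, -1.0]] [-0.   0.2 -3. ] 0.3535186842192812 [ 28.5  12.5 -29.1   0.  -48.5 -22.8]
[ 0.03  0.01 -0.  ]
```

0.78 cm still to go.

```bash
python3 -m handwheel '[[0,0,0.3,0,0.2],[0,0,0.2,0,0.2],[0,0,0.1,0,0.2],[0,0,0.1,0,0.2],[0,0,0,0,0.2],[0,0,0,0,0.2]]';python3 -m handwheel '[[0,0,0.1,0,0.2],[0,0,0,0,0.2],[0,0,0,0,0.2]]'
```

```text
time_s: 43.25
tcp_pos: [0.4608, 0.0683, 0.1888]
ee_rot: [[0.099, -0.995, 0.0], [-0.995, -0.099, 0.0], [0.0, -0.0, -1.0]]
wrist_force: [-0.1, -0.1, -2.6]
gripper_width: 0.355
time_s: 43.62
tcp_pos: [0.461, 0.0684, 0.1881]
ee_rot: [[0.099, -0.995, 0.001], [-0.995, -0.099, 0.0], [-0.0, -0.001, -1.0]]
wrist_force: [-0.6, 0.1, 0.8]
gripper_width: 0.353
```

```bash
python3 -m handwheel '[[0,0,0.05,0,0.3],[0,0,0,0,0.4],[0,0,0,0,0.5],[0,0,0,0,0.6],[0,0,0,0,0.6],[0,0,-2,0,0.6],[0,0,-3,0,0.6],[0,0,-3,0,0.6],[0,0,-1,0,0.6],[3,-0.6,0,0,0.6]]';python3 -m handwheel '[[5.8,-1.2,0,0,0.6],[5.8,-1.2,0,0,0.6],[5.8,-1.2,0,0,0.6],[5.8,-1.2,0,0,0.6],[5.8,-1.2,0,0,0.6],[4.7,-0.9,0,0,0.6],[3,-0.4,0,0,0.6],[0,0,0,0,0.6],[0,0,0,0,0.6]]' ; python3 -c "
from h import *
s=st();print(rows(.5791-s['tcp_pos'][0],-.319-s['tcp_pos'][1],s),(s['tcp_pos'][2]-.1753)*100)"
```

```text
time_s: 44.88
tcp_pos: [0.4698, 0.0397, 0.2776]
ee_rot: [[0.102, -0.995, 0.001], [-0.995, -0.102, 0.001], [-0.001, -0.001, -1.0]]
wrist_force: [0.4, -0.4, -0.1]
gripper_width: 0.598
time_s: 46.0
tcp_pos: [0.5784, -0.3185, 0.276]
ee_rot: [[0.099, -0.995, -0.002], [-0.995, -0.099, 0.001], [-0.001, 0.002, -1.0]]
wrist_force: [-0.6, 0.8, -0.1]
gripper_width: 0.597
46.0 [ 0.5784 -0.3185  0.276 ] [[0.099, -0.995, -0.002], [-0.995, -0.099, 0.001], [-0.001, 0.002, -1.0]] [-0.6  0.8 -0.1] 0.5966281623681665 [-14.8  26.1   4.6  -0.  -68.6  20.5]
[ 0.06 -0.07 -0.  ] 10.071620047483542
```

```bash
python3 -m handwheel '[[0.05,-0.05,1.5,0,0.6],[0,0,2.5,0,0.6],[0,0,2.5,0,0.6],[0,0,2,0,0.6],[0,0,1,0,0.6],[0,0,0.5,0,0.6],[0,0,0,0,0.6],[0,0,0,0,0.5],[0,0,0,0,0.4],[0,0,0,0,0.2]]' >/dev/null;python3 -m handwheel '[[0,0,0,0,0.2],[0,0,0,0,0.2],[0,0,0,0,0.2],[0,0,0,0,0.2]]'
```

```text
time_s: 47.75
tcp_pos: [0.5794, -0.3195, 0.1776]
ee_rot: [[0.099, -0.995, 0.0], [-0.995, -0.099, -0.0], [0.0, -0.0, -1.0]]
wrist_force: [-1.1, 0.6, 2.4]
gripper_width: 0.352
```

```bash
python3 -m handwheel '[[0,0,-0.5,0,0.2],[0,0,-1,0,0.2],[0,0,-2,0,0.2],[0,0,-2,0,0.2],[-2,0.5,0,0,0.2],[-4,1,0,0,0.2],[-5,1.3,0,0,0.2],[-5,1.3,0,0,0.2],[-5,1.3,0,0,0.2],[-4.5,1.1,0,0,0.2]]';python3 -m handwheel '[[-3,0.7,0,0,0.2],[-2,0.45,0,0,0.2],[0,0,0,0,0.2],[0,0,0,0,0.2],[0,0,1,0,0.2],[0,0,1,0,0.2],[0,0,0.5,0,0.2],[0,0,0,0,0.2],[0,0,0,0,0.2]]'; python3 -c "
from h import *
s=st();print(rows(.473-s['tcp_pos'][0],-.0237-s['tcp_pos'][1],s))"
```

```text
time_s: 49.0
tcp_pos: [0.4886, -0.0705, 0.2327]
ee_rot: [[0.099, -0.995, 0.001], [-0.995, -0.099, 0.0], [-0.0, -0.001, -1.0]]
wrist_force: [1.0, 0.4, -2.6]
gripper_width: 0.354
time_s: 50.12
tcp_pos: [0.4732, -0.0234, 0.2074]
ee_rot: [[0.099, -0.995, 0.0], [-0.995, -0.099, -0.0], [0.0, -0.0, -1.0]]
wrist_force: [-0.5, 0.4, -2.1]
gripper_width: 0.356
50.125 [ 0.4732 -0.0234  0.2074] [[0.099, -0.995, 0.0], [-0.995, -0.099, -0.0], [0.0, -0.0, -1.0]] [-0.5  0.4 -2.1] 0.3563791887630521 [ 16.9  12.3 -27.2   0.  -50.5 -11.2]
[ 0.02  0.02 -0.  ]
```

```bash
python3 -m handwheel '[[0,0,0.3,0,0.2],[0,0,0.2,0,0.2],[0,0,0.1,0,0.2],[0,0,0.1,0,0.2],[0,0,0,0,0.2],[0,0,0,0,0.2]]';python3 -m handwheel '[[0,0,0.1,0,0.2],[0,0,0,0,0.2],[0,0,0,0,0.2]]'
```

```text
time_s: 50.88
tcp_pos: [0.473, -0.0234, 0.2003]
ee_rot: [[0.099, -0.995, 0.0], [-0.995, -0.099, 0.0], [0.0, -0.0, -1.0]]
wrist_force: [-0.0, 0.5, -2.7]
gripper_width: 0.352
time_s: 51.25
tcp_pos: [0.4731, -0.0234, 0.1996]
ee_rot: [[0.099, -0.995, 0.001], [-0.995, -0.099, -0.0], [0.0, -0.001, -1.0]]
wrist_force: [-0.2, -0.3, 0.2]
gripper_width: 0.352
```

```bash
python3 -m handwheel '[[0,0,0.05,0,0.3],[0,0,0,0,0.4],[0,0,0,0,0.5],[0,0,0,0,0.6],[0,0,0,0,0.6],[0,0,-2,0,0.6],[0,0,-3,0,0.6],[0,0,-2.5,0,0.6],[0,0,-1,0,0.6],[3,1.1,0,0,0.6]]' >/dev/null;python3 -m handwheel '[[5.4,2,0,0,0.6],[5.4,2,0,0,0.6],[5.4,2,0,0,0.6],[5.4,2,0,0,0.6],[3.5,1.4,0,0,0.6],[2.3,0.9,0,0,0.6],[0,0,0,0,0.6],[0,0,0,0,0.6]]' ; python3 -c "
from h import *
s=st();print(rows(.3901-s['tcp_pos'][0],-.3369-s['tcp_pos'][1],s),(s['tcp_pos'][2]-.1882)*100)"
```

```text
time_s: 53.5
tcp_pos: [0.3895, -0.3368, 0.2831]
ee_rot: [[0.099, -0.995, -0.001], [-0.995, -0.099, 0.001], [-0.001, 0.001, -1.0]]
wrist_force: [0.3, 0.1, 0.5]
gripper_width: 0.6
53.5 [ 0.3895 -0.3368  0.2831] [[0.099, -0.995, -0.001], [-0.995, -0.099, 0.001], [-0.001, 0.001, -1.0]] [0.3 0.1 0.5] 0.5997112076917971 [-22.8  11.8 -15.6  -0.  -62.7  28.5]
[ 0.02 -0.06 -0.  ] 9.488717007892275
```

```bash
python3 -m handwheel '[[0,-0.05,1.5,0,0.6],[0,0,2.5,0,0.6],[0,0,2.5,0,0.6],[0,0,1.5,0,0.6],[0,0,1,0,0.6],[0,0,0.4,0,0.6],[0,0,0,0,0.6],[0,0,0,0,0.5],[0,0,0,0,0.4],[0,0,0,0,0.2]]' >/dev/null;python3 -m handwheel '[[0,0,0,0,0.2],[0,0,0,0,0.2],[0,0,0,0,0.2],[0,0,0,0,0.2]]'
```

```text
time_s: 55.25
tcp_pos: [0.3902, -0.3373, 0.19]
ee_rot: [[0.099, -0.995, 0.0], [-0.995, -0.099, -0.0], [0.0, -0.0, -1.0]]
wrist_force: [-1.5, -0.7, 3.0]
gripper_width: 0.352
```

```bash
python3 -m handwheel '[[0,0,-0.5,0,0.2],[0,0,-1,0,0.2],[0,0,-2,0,0.2],[0,0,-2,0,0.2],[-1.5,-0.8,0,0,0.2],[-3,-1.5,0,0,0.2],[-4,-2.1,0,0,0.2],[-4,-2.1,0,0,0.2],[-4,-2.1,0,0,0.2],[-3,-1.6,0,0,0.2]]';python3 -m handwheel '[[-1.9,-1,0,0,0.2],[0,0,0,0,0.2],[0,0,0,0,0.2],[0,0,1,0,0.2],[0,0,1,0,0.2],[0,0,0.5,0,0.2],[0,0,0,0,0.2],[0,0,0,0,0.2]]'; python3 -c "
from h import *
s=st();print(rows(.4805-s['tcp_pos'][0],-.1132-s['tcp_pos'][1],s))"
```

```text
time_s: 56.5
tcp_pos: [0.4723, -0.1305, 0.244]
ee_rot: [[0.1, -0.995, -0.001], [-0.995, -0.1, 0.001], [-0.001, 0.001, -1.0]]
wrist_force: [0.2, 0.2, -1.4]
gripper_width: 0.351
time_s: 57.5
tcp_pos: [0.4806, -0.1132, 0.2199]
ee_rot: [[0.099, -0.995, 0.0], [-0.995, -0.099, -0.0], [0.0, -0.0, -1.0]]
wrist_force: [0.2, -0.0, -2.7]
gripper_width: 0.352
57.5 [ 0.4806 -0.1132  0.2199] [[0.099, -0.995, 0.0], [-0.995, -0.099, -0.0], [0.0, -0.0, -1.0]] [ 0.2 -0.  -2.7] 0.35169952267161186 [  5.6  13.3 -23.7   0.  -53.    0. ]
[-0.01  0.01 -0.  ]
```

```bash
python3 -m handwheel '[[0,0,0.3,0,0.2],[0,0,0.2,0,0.2],[0,0,0.1,0,0.2],[0,0,0.1,0,0.2],[0,0,0,0,0.2],[0,0,0,0,0.2]]';python3 -m handwheel '[[0,0,0.1,0,0.2],[0,0,0,0,0.2],[0,0,0,0,0.2]]'
```

```text
time_s: 58.25
tcp_pos: [0.4804, -0.1131, 0.2128]
ee_rot: [[0.099, -0.995, 0.0], [-0.995, -0.099, -0.0], [0.0, -0.0, -1.0]]
wrist_force: [0.1, 0.2, -2.2]
gripper_width: 0.355
time_s: 58.62
tcp_pos: [0.4805, -0.1132, 0.212]
ee_rot: [[0.099, -0.995, 0.001], [-0.995, -0.099, -0.0], [0.0, -0.001, -1.0]]
wrist_force: [-0.5, -0.0, 1.0]
gripper_width: 0.352
```

Next: release, go up, move off over the mat side and check.

```bash
python3 -m handwheel '[[0,0,0.05,0,0.3],[0,0,0,0,0.4],[0,0,0,0,0.5],[0,0,0,0,0.6],[0,0,0,0,0.6],[0,0,-2,0,0.6],[0,0,-3,0,0.6],[0,0,-3,0,0.6],[3,0,-1,0,0.6],[5,0,0,0,0.6]]' >/dev/null;python3 -m handwheel '[[5,0,0,0,0.6],[5,0,0,0,0.6],[4,0,0,0,0.6],[2,0,0,0,0.6],[0,0,0,0,0.6],[0,0,0,0,0.6]]' ; python3 -c "
from h import *
p=snap('top','f1',(245,215,425,350),4.4);snap('scene','f2',(200,80,580,365),2.1)"
```

```text
time_s: 60.62
tcp_pos: [0.5041, -0.3511, 0.3012]
ee_rot: [[0.1, -0.995, -0.0], [-0.995, -0.1, 0.0], [-0.0, 0.0, -1.0]]
wrist_force: [-0.0, -0.6, -0.5]
gripper_width: 0.599
```

View pics/f1.png

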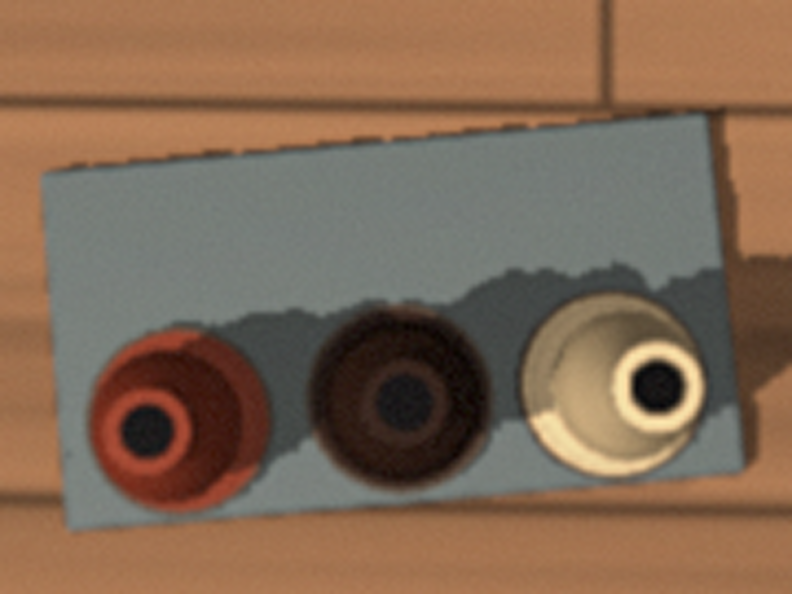

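View pics/f2.png

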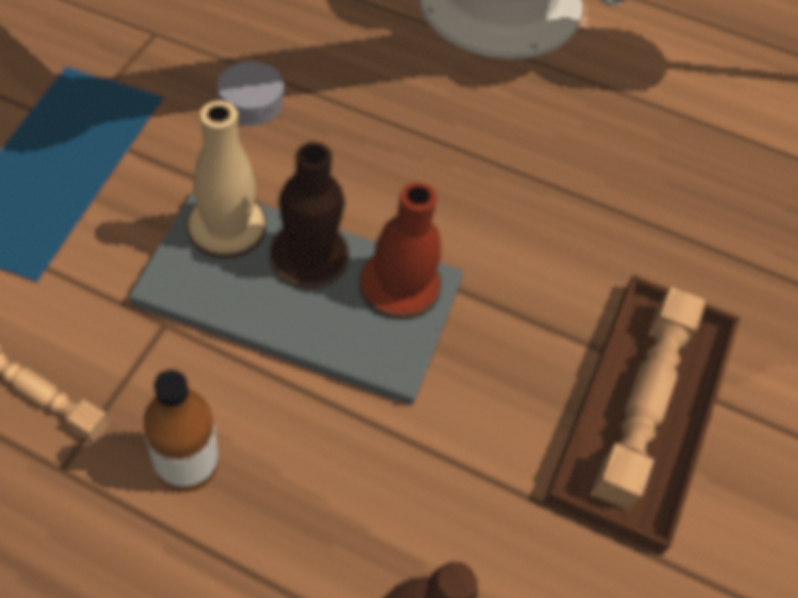

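The vases are upright on their own slices, with tops at red (147,431), dark (404,403) and pale (658,387). The spindle lies flat in the tray and the bottle is untouched. A numeric check of the centring before handing in:

```bash
python3 -c "
from h import *
p=cams.camera_params('top')
f=lambda u,v,z:px2w(p,u/4.4+245-.4,v/4.4+215-.4,z)
for n,t,sl in(('r',f(147,431,.151),[.4606,.0711]),('d',f(404,403,.164),[.4725,-.0215]),('p',f(658,387,.176),[.4798,-.1111])): print(n,t,((t[:2]-sl)*1000).round(1))
job.finish_job()"
```

```text
r [0.4601 0.0733 0.151 ] [-0.5  2.2]
d [ 0.4721 -0.0205  0.164 ] [-0.4  1. ]
p [ 0.4793 -0.1103  0.176 ] [-0.5  0.8]
the job is handed in; nothing more can be done
```

I moved all three vases to the blue mat, laid the spindle lengthwise in the dark tray, and then put each vase back on the slice of its own wood. I handed the job in at about 61 s of the allowed 136 s.

- **Vases:** the last pictures show all three upright. They measure 0.9 mm (pale), 1.1 mm (dark) and 2.3 mm (red) off their slice centres, about the 2 mm calibration accuracy.
- **Spindle:** it lies flat inside the tray, only a few millimetres from the wall nearest the robot.
- **Oil bottle:** it looks unmoved in the pictures.
- **Forces:** no reading passed about 7 N.
- **Disagreement:** the top and wrist cameras differed by about 3–4 mm in y throughout, so I aimed at positions between the two. No check failed.

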